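# Get the scrub brush from the back of the crowded hook

## Task

The blue scrub brush hangs at the back of the full hook, behind the bamboo strainer and the red dipper. Move the dipper and then the strainer over to the spare hook, take the brush down, and stand it head down in the bamboo cup. Lower it in rather than drop it, let nothing fall, and leave the bowl, the bottle and the clay pot where they stand.

Things in the scene. Friction and masses are not known exactly. Their poses are not given: they have to be found in the camera images.
- rack: Fixed rattan riser. Origin: table level under the middle of the pegboard strip's front face; -x front (to the robot), z up. Strip 42 mm high at 250 mm carries both hooks. Posts at x 28, y +-220 mm on feet reaching x -65 to 125. Its top board (x -20 to 55, y +-240, z 345 to 357 mm) overhangs the hooks' back end: there a gripper must lean back about 30 degrees, fingers pointing forward and down.
- full_hook: The crowded hook, left or right: level steel rod 9 mm thick, 250 mm above the table. Origin on the rod's axis at the strip's face, z up; the rod runs along -x for 140 mm, then bends up: the end is 150 mm out (155 over all), its top 16 mm above the axis. At the start the brush hangs about 37, the strainer 70 and the dipper 109 mm out from the strip.
- spare_hook: The empty hook, same shape, height and frame as the full hook (rod along its -x, origin on the rod's axis at the strip's face), 155 to 210 mm beside it on the same strip.
- dipper: Red plastic dipper, 179 mm long, about 140 g. Origin at the inner peak of its hanging loop. Below the loop a round cup, 94 mm across, its axis along x, from 77 to 171 mm below the origin, reaching 37 mm in front (-x) of the loop's plane and 21 mm behind it.
- dipper_grip (a point): Grip point in the dipper's stirrup loop, 15 mm below the loop's inner peak and, as hung, 10 mm below the rod's axis. Loop: 52 mm wide outside along y, 36 inside; two flat upright sides 8 mm thick, 10 deep, from 9 mm above this point to the crossbar, 47 below; roof top 23 mm above. Pinch it by both sides, a finger either side of the rod. Axes as the hook's when hung: x along the rod, z up.
- strainer: Flat round woven bamboo strainer, 177 mm long, about 100 g. Origin at the inner peak of its hanging loop. Below the loop a disc 94 mm across and 10 mm thick, its centre 122 mm below the origin.
- strainer_grip (a point): Grip point in the strainer's loop; loop and axes the same as the dipper's.
- brush: Blue plastic scrub brush, 193 mm long, about 130 g. Origin at the inner peak of its hanging loop, z from head to loop. Below the loop a neck 20 mm wide, then the head: 58 mm wide (y), 75 mm long with a round lower end, reaching 18 mm (bristles) in front of the loop's plane and 14 mm behind.
- brush_grip (a point): Grip point in the brush's loop; loop and axes the same as the dipper's. The lower end of the head is 170 mm below this point.
- brush_toe (a point): Middle of the lower end of the brush's head, 170 mm straight below brush_grip as it hangs.
- cup: Bamboo cup, loose on the table, 110 mm tall, 100 mm across outside, 90 inside, floor 8 mm thick, 400 g. Origin at the centre of its underside, z up. Stands in front of the rack, well to the left or right.
- bowl: Blue ceramic bowl, 124 mm across, 55 mm tall, on the side opposite the cup; leave alone. Origin at the centre of its underside.
- bottle: Green glass bottle, white cap, 66 mm across, 200 mm tall, right of the rack; leave alone. Origin at the centre of its underside.
- pot: Small clay pot, 84 mm across, 85 mm tall, left of the rack; leave alone. Origin at the centre of its underside.
Not all that is in view belongs to the job. Of the things that look like the dipper, the middle-sized one is meant. There is more than one size of the brush; the job needs the smaller.

How it is judged:
By the outcome, as a careful person would: the job done as asked, in the order asked, and still so for the second after the job is handed in, with the robot touching nothing.
It also fails if it takes over 64 s, if anything falls off the work surface, if the arm or the gripper's body presses on something with over 40 N, if the wrist force passes 120 N, or if a joint passes its speed limit or range.

## Robot

A 6-joint arm with a two-finger parallel gripper is mounted at the origin on the work surface. World frame = base frame: x ahead of the robot, y to its left, z up, the work surface at z = 0. Lengths are in m, angles in rad, forces in N, time in s.
With the tool pointing down it reaches from about 0.325 to 0.75 m from the base axis. Payload 7.6 kg.
Tool frame: the origin (TCP) lies at the very end of the fingers, on their centre line; the grasp point (between the pads) lies 19 mm behind it; z points along the fingers, y is the direction in which the jaws open and shut (so a half turn about z gives the same grasp; the last joint's range is limited). The gripper opens to 85 mm and grips with 20 to 120 N. Pads are 22 mm wide; open, the fingers measure 114 mm over their backs; the gripper's body (76 mm by 85 mm) begins 54 mm behind the grasp point. The pads swing forward as they close: fully open they stand 13 mm farther back than shut.
Start: joints at [1.241, 0.052, 1.401, -0, 1.689, -0.07], TCP at [0.135, 0.507, 0.231] pointing down, gripper open.
Joint ranges: [-2.9, 2.9], [-0.91, 2.17], [0.12, 2.37], [-1.06, 4.2], [0.26, 2.73], [-2.93, 2.93]. Speed limits (rad/s): [2.57, 2.57, 3.01, 3.14, 3.14, 3.14].

## Interface

Orientations are given as a unit quaternion [w, x, y, z].
In Python, from cell import arm, release, close, sensors, eyes, order gives the robot as it stands. Calls block until the motion is done:
- arm.movep(position, orientation): joint-space move of the TCP to a pose.
- arm.move_l(position, attitude=None, max_speed=0.15): straight line of the TCP; attitude=None keeps the orientation; max_speed is the mean speed in m/s.
- arm.goto_joints(angles): joint-space move.
- release() and close(effort=None): open the fingers fully, or close them until they stop; effort is the grip in N (None keeps the last).
- arm.hold(seconds).
- arm.solve_ik(position, orientation): joint angles nearest the present ones, or None.
- sensors.read_state(): the state.
- eyes.grab_frame(name): name is "scene" or "top"; returns a dict with "pixels" (384x512x3 uint8, blue, green, red), "range_z" (384x512 float32, m along the optical axis (not along the pixel's ray), 0 where there is no reading), "mtx" (3x3 intrinsics, pixels), "extrinsics" (4x4, takes a point from world to camera coordinates). Camera axes: x right, y up, looking along -z (the intrinsics and any distortion apply to the point x, -y, -z); pixel columns grow to the right and rows downward; lengths in m; the calibration is good to about 2 mm. A picture is of the moment at which its call begins.
A pose or a line that the arm cannot do raises arm.MotionError and nothing moves.
- order.hand_in(): hands the job in, once; it reports no verdict.
The state is a dict: "time_s": time; "joint_positions": joint angles; "joint_vel": joint speeds; "joint_torque": joint torques, N m; "position": TCP position; "tool_rot": TCP orientation; "wrist_force": force on the tool from outside, world axes, zero at the start; "torque": the same for the moment, N m; "grip_width": opening from 0.0 (shut) to 1.0 (fully open).
Only numpy, scipy, OpenCV 4.12 (cv2) and the standard library are available. Lean on these libraries where they do the work, as an engineer would, in place of code of your own. Each camera call takes 0.05 s, during which the arm holds its last target. There are 200 camera calls.

## Working session

There is one attempt and no reset: what is moved stays moved. The work goes in short steps, each a Python script; the robot and the scene stay as the last script left them, time stands still between calls to the robot, and variables do not carry over. Pictures are saved under pics/ and viewed, about 8 in all and at most 12, crops included, and the job is handed in when it is done.

```bash
ls; mkdir -p pics; cat > h.py <<'E'
import numpy as np, cv2
from cell import arm, release, close, sensors, eyes, order
def grab(n):
    f=eyes.grab_frame(n); f['pixels']=np.array(f['pixels']); return f
def cloud(f):
    z=np.array(f['range_z']); K=np.array(f['mtx']); T=np.array(f['extrinsics'])
    v,u=np.mgrid[0:z.shape[0],0:z.shape[1]]
    p=np.stack([(u-K[0,2])/K[0,0]*z, -(v-K[1,2])/K[1,1]*z, -z],-1)
    w=(p-T[:3,3])@T[:3,:3]
    w[z<=0]=np.nan
    return w
E
python3 - <<'E'
from h import *
ims=[]
for n in("scene","top"):
    f=grab(n); np.savez('f_%s.npz'%n,**f,w=cloud(f)); print(n,f.keys(),np.round(f['mtx'],1).tolist(),np.round(f['extrinsics'],3).tolist())
    cv2.imwrite(f'pics/{n}0.png',cv2.resize(f['pixels'],(800,600)))
print(sensors.read_state())
E
```

```text
pics
scene dict_keys(['pixels', 'range_z', 'mtx', 'extrinsics']) [[446.4, 0.0, 256.2], [0.0, 446.4, 196.2], [0.0, 0.0, 1.0]] [[-0.997, -0.077, -0.023, 0.478], [0.035, -0.668, 0.743, -0.201], [-0.072, 0.74, 0.669, -1.345], [0.0, 0.0, 0.0, 1.0]]
top dict_keys(['pixels', 'range_z', 'mtx', 'extrinsics']) [[411.3, 0.0, 259.0], [0.0, 411.3, 189.5], [0.0, 0.0, 1.0]] [[-0.017, -1.0, -0.014, -0.065], [0.996, -0.018, 0.084, -0.487], [-0.084, -0.013, 0.996, -1.375], [0.0, 0.0, 0.0, 1.0]]
{'time_s': 0.1, 'joint_positions': array([ 1.24071684e+00,  5.27619788e-02,  1.40162030e+00, -5.52882884e-06,
        1.68858934e+00, -7.03104062e-02]), 'joint_vel': array([-5.25958791e-05, -1.73375400e-03, -4.37451451e-03, -1.47896239e-04,
        7.76651753e-04, -1.21715407e-04]), 'joint_torque': array([ 1.24651440e-03, -3.82578599e+01, -3.60986495e+01, -9.75776106e-05,
        4.68276805e-03, -1.02295482e-05]), 'position': array([0.13474864, 0.50713873, 0.23056428]), 'tool_rot': array([-1.34419889e-04,  1.29519946e-01,  9.91576577e-01, -6.76256920e-04]), 'wrist_force': array([ 0.81463079, -0.08006515,  0.12856317]), 'torque': array([-0.0071856 ,  0.06454168, -0.03682676]), 'grip_width': 0.9965660571362228}
```

View pics/scene0.png

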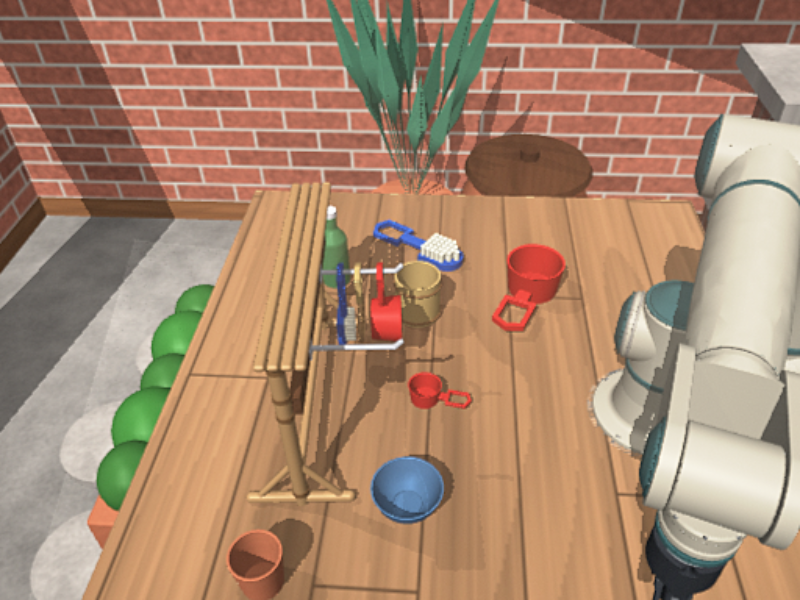

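View pics/top0.png

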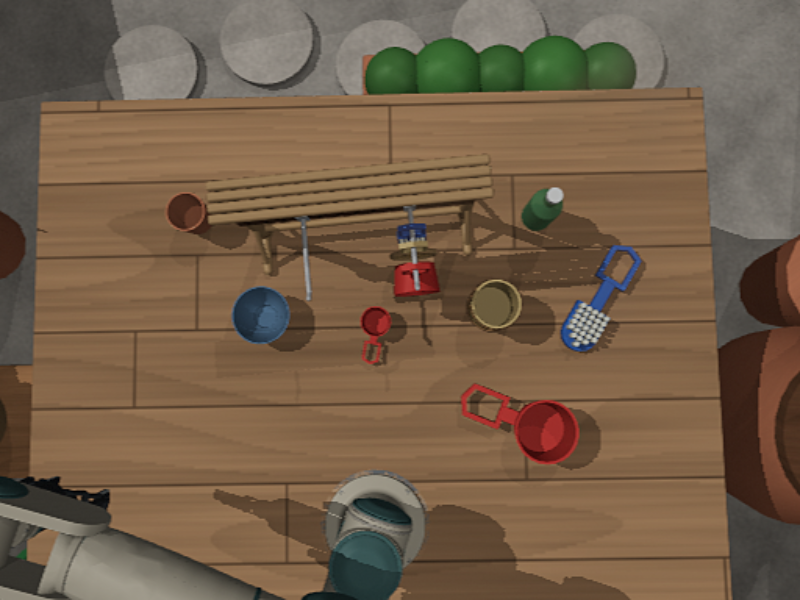

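The scene view shows the full hook at about (375,270) with the red dipper (385,315), strainer (358,285) and brush (343,300), and the spare hook at about (355,347). In the top view the full hook is on the right (412,250), the spare on the left (306,260), the cup at (495,303) and the bowl at (261,315).

Lookalikes in the top view:
- Dippers: hung (415,280), small (375,322), large (545,430). I choose the hung one.
- Brushes: hung (412,235), large on the table (600,300). I choose the hung one.

Next I measure, with one close crop.

```bash
cat > meas.py <<'E'
from h import *
d=np.load('f_top.npz'); w=d['w']; im=d['pixels']
s=np.load('f_scene.npz'); ws=s['w']; ims=s['pixels']
def box(u0,v0,u1,v1,zl,zh,w=w):
    k=512/800; p=w[int(v0*k):int(v1*k),int(u0*k):int(u1*k)].reshape(-1,3)
    return p[(p[:,2]>zl)&(p[:,2]<zh)]
for n,b in dict(spare=(290,215,320,305,.235,.285),full=(400,205,432,300,.235,.285)).items():
    p=box(*b); print(n,len(p)); print(np.round(p[np.argsort(-p[:,0])][::max(1,len(p)//18)],3).tolist())
p=box(200,140,500,235,.33,.38); print('board',len(p),np.median(p[:,2])); r=cv2.minAreaRect((p[:,:2]*1000).astype(np.float32)); print(r)
def circ(n,b):
    p=box(*b); (c,rad)=cv2.minEnclosingCircle((p[:,:2]*1000).astype(np.float32)); print(n,len(p),np.round(c),round(rad,1),p[:,2].max())
circ('cup',(460,270,530,340,.095,.125)); circ('bowl',(225,280,300,350,.04,.07));circ('bottle',(500,170,580,240,.05,.22));circ('pot',(160,185,210,235,.07,.1))
big=cv2.resize(im[125:205,180:290],(800,582),interpolation=cv2.INTER_CUBIC); 
big2=cv2.resize(ims[150:240,190:270],(520,582),interpolation=cv2.INTER_CUBIC)
cv2.imwrite('pics/crop1.png',cv2.resize(np.hstack([big,big2]),(800,353)))
E
python3 meas.py
```

```text
spare 215
[[0.617, 0.083, 0.239], [0.615, 0.094, 0.248], [0.613, 0.097, 0.244], [0.611, 0.099, 0.251], [0.611, 0.107, 0.256], [0.602, 0.109, 0.257], [0.591, 0.102, 0.251], [0.582, 0.104, 0.252], [0.573, 0.107, 0.254], [0.562, 0.101, 0.253], [0.554, 0.108, 0.251], [0.544, 0.101, 0.256], [0.533, 0.104, 0.257], [0.524, 0.101, 0.259], [0.515, 0.1, 0.262], [0.505, 0.099, 0.254], [0.493, 0.102, 0.254], [0.485, 0.102, 0.25], [0.476, 0.099, 0.254], [0.464, 0.101, 0.261]]
full 392
[[0.633, -0.122, 0.238], [0.629, -0.073, 0.26], [0.626, -0.082, 0.246], [0.61, -0.09, 0.256], [0.596, -0.09, 0.265], [0.593, -0.11, 0.252], [0.589, -0.076, 0.26], [0.586, -0.078, 0.259], [0.567, -0.112, 0.249], [0.562, -0.103, 0.261], [0.559, -0.095, 0.264], [0.557, -0.092, 0.263], [0.549, -0.092, 0.257], [0.529, -0.092, 0.255], [0.522, -0.105, 0.263], [0.519, -0.071, 0.251], [0.516, -0.08, 0.251], [0.509, -0.097, 0.258], [0.49, -0.096, 0.253]]
board 4951 0.3571942561173853
((639.4104614257812, 12.11968994140625), (76.12060546875, 479.1178283691406), 4.532991409301758)
cup 195 [ 460. -261.] 52.0 0.11994365063840796
bowl 291 [449. 232.] 61.8 0.064662698051819
bottle 461 [ 659. -365.] 33.1 0.2066746160917184
pot 180 [667. 383.] 42.4 0.09468389530031607
```

View pics/crop1.png

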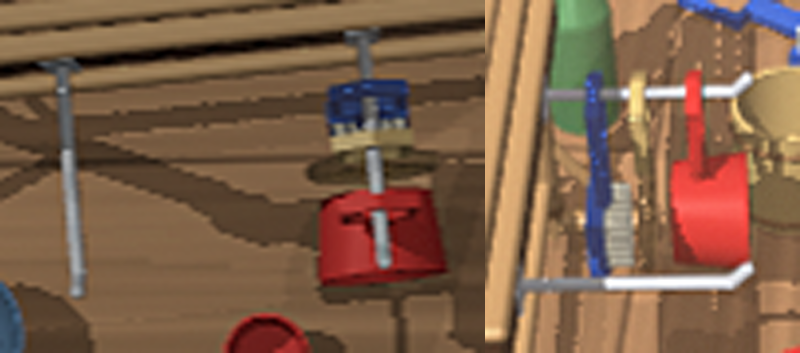

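The crop confirms the choice: blue brush, bamboo strainer and red dipper hang in that order on the right-hand hook, and the left hook is empty. Next I fit the rods and loops precisely and check reachability.

```bash
cat > fit.py <<'E'
from h import *
d=np.load('f_top.npz'); w=d['w']; im=d['pixels'].astype(int); K=d['mtx']; T=d['extrinsics']
def plane(u,v,z):  # pixel ray cut with height z
    r=np.array([(u-K[0,2])/K[0,0],-(v-K[1,2])/K[1,1],-1])@T[:3,:3]; c=-T[:3,:3].T@T[:3,3]
    return c+r*(z-c[2])/r[2]
hsv=cv2.cvtColor(d['pixels'],cv2.COLOR_BGR2HSV)
def rod(u0,u1,v0,v1):
    P=[]
    for v in range(v0,v1):
        m=(hsv[v,u0:u1,1]<60)&(hsv[v,u0:u1,2]>75)&(w[v,u0:u1,2]>.22)
        if m.sum()>=2: P.append(plane(u0+np.nonzero(m)[0].mean(),v,.2545))
    P=np.array(P); l=np.polyfit(P[:,0],P[:,1],1); r=P[:,1]-np.polyval(l,P[:,0]); k=abs(r)<.003
    l=np.polyfit(P[k,0],P[k,1],1); print('rod',len(P),k.sum(),'x',P[:,0].min(),P[:,0].max(),'yaw deg',np.degrees(np.arctan(l[0])),'y at .6/.5',np.polyval(l,[.6,.5]),'rms',r[k].std())
    return l
rod(188,204,140,192); rod(256,274,133,188)
p=w[70:160,120:330].reshape(-1,3); p=p[(p[:,2]>.345)&(p[:,2]<.37)]
for a in (0,1): pass
R=lambda q,t: q[:,:2]@np.array([[np.cos(t),-np.sin(t)],[np.sin(t),np.cos(t)]])
t=np.radians(4.53); q=R(p,t); print('board rackframe x',np.percentile(q[:,0],[.5,99.5]),'y',np.percentile(q[:,1],[.5,99.5]))
# scene: loops by colour near rod height in rack frame
s=np.load('f_scene.npz'); ws=s['w']; h=cv2.cvtColor(s['pixels'],cv2.COLOR_BGR2HSV)
o=np.array([.622,.0107]); 
for n,c in dict(red=((0,150,90),(8,255,255)),blue=((105,120,40),(130,255,255)),bam=((12,60,90),(30,200,255))).items():
    m=cv2.inRange(h,*map(np.array,c))>0; pts=ws[m]; ab=R(pts-np.r_[o,0],t); k=(pts[:,2]>.2)&(pts[:,2]<.275)&(abs(ab[:,1]+.1)<.06)&(ab[:,0]<-.022)&(ab[:,0]>-.14)
    print(n,k.sum(),'out',np.round(np.percentile(ab[k,0],[5,50,95]),4),'y',np.round(np.percentile(ab[k,1],[2,50,98]),4),'ztop',np.round(np.percentile(pts[k,2],98),4) if k.any() else '')
E
python3 fit.py
```

```text
rod 52 52 x 0.46474833108734137 0.6108912734764516 yaw deg 4.250600530360226 y at .6/.5 [0.10668428 0.09925194] rms 0.0007018047846562958
rod 40 40 x 0.4809257819795742 0.6271852508705846 yaw deg 4.405476912891573 y at .6/.5 [-0.08979136 -0.09749556] rms 0.0006634137571141328
board rackframe x [0.60090299 0.67488097] y [-0.27458911  0.19666078]
red 97 out [-0.1144 -0.1104 -0.1051] y [-0.1176 -0.075  -0.0687] ztop 0.2627
blue 30 out [-0.0409 -0.0343 -0.033 ] y [-0.1152 -0.0781 -0.0686] ztop 0.2616
bam 109 out [-0.0831 -0.0705 -0.065 ] y [-0.1211 -0.077  -0.0678] ztop 0.2612
```

```bash
cat >> h.py <<'E'
from scipy.spatial.transform import Rotation as Ro
YAW=np.radians(4.4); X0=.6207; YF=-.1355; YS=.0605; LEAN=np.radians(30)
def rack(out,yp,z):
    c,s=np.cos(YAW),np.sin(YAW); x=X0-out
    return np.array([c*x-s*yp, s*x+c*yp, z])
def ori(lean=LEAN,yaw=YAW):
    s,c=np.sin(lean),np.cos(lean)
    M=np.array([[-c,0,s],[0,1,0],[-s,0,-c]]).T.T
    r=Ro.from_euler('z',yaw)*Ro.from_matrix(M); q=r.as_quat(); return np.r_[q[3],q[:3]], r.as_matrix()[:,2]
def tcp(g,lean=LEAN,yaw=YAW,back=0.,deep=.023):
    "TCP pose for pads at point g; back = retreat along the tool axis"
    q,z=ori(lean,yaw); return np.asarray(g)+z*(deep-back), q
def lin(g,v=.15,**k):
    p,q=tcp(g,**k); arm.move_l(p,q,max_speed=v)
def st(msg=''):
    s=sensors.read_state(); print(msg,'t%.1f'%s['time_s'],'tcp',np.round(s['position'],4),'F',np.round(s['wrist_force'],1),'T',np.round(s['torque'],2),'grip %.3f'%s['grip_width'],flush=True)
ZG=.2395  # height of the grip point as hung
E
python3 - <<'E'
from h import *
print(np.round(ori()[0],3))
for n,g,k in [('way',(.36,.2,.36),{}),('dback',rack(.109,YF,ZG),dict(back=.1)),('d',rack(.109,YF,ZG),{}),('dout',rack(.178,YF,ZG+.025),{}),('sout',rack(.178,YS,ZG+.025),{}),('s68',rack(.068,YS,ZG),{}),('s68b',rack(.068,YS,ZG),dict(back=.1)),
 ('strback',rack(.07,YF,ZG),dict(back=.1)),('br',rack(.037,YF,ZG),{}),('brup',rack(.037,YF,ZG+.025),{}),('brout',rack(.185,YF,ZG+.025),{}),
 ('cup_hi',(.46,-.26,.31),dict(lean=np.radians(15),yaw=-.3)),('cup',(.46,-.26,.175),dict(lean=np.radians(15),yaw=-.3)),('cupback',(.46,-.26,.175),dict(lean=np.radians(15),yaw=-.3,back=.1))]:
    p,q=tcp(g,**k); j=arm.solve_ik(p,q); print(n,np.round(p,3),None if j is None else np.round(j,2))
E
```

```text
[ 0.259 -0.037  0.965  0.01 ]
way [0.371 0.201 0.34 ] [ 0.56 -0.61  1.8  -0.24  1.49 -1.12]
dback [ 0.482 -0.099  0.306] [-0.41 -0.44  1.75  0.24  1.36 -2.05]
d [ 0.532 -0.095  0.22 ] [-0.35 -0.28  1.8   0.23  1.14 -2.05]
dout [ 0.463 -0.1    0.245] [-0.44 -0.49  1.91  0.26  1.27 -2.11]
sout [0.448 0.095 0.245] [ 0.15 -0.57  1.96 -0.04  1.23 -1.49]
s68 [0.558 0.104 0.22 ] [ 0.13 -0.21  1.74 -0.03  1.08 -1.51]
s68b [0.508 0.1   0.306] [ 0.14 -0.38  1.71 -0.03  1.29 -1.51]
strback [ 0.521 -0.096  0.306] [-0.37 -0.33  1.67  0.22  1.32 -2.02]
br [ 0.604 -0.089  0.22 ] [-0.29 -0.07  1.62  0.2   1.11 -1.98]
brup [ 0.604 -0.089  0.245] [-0.29 -0.08  1.58  0.2   1.15 -1.97]
brout [ 0.456 -0.101  0.245] [-0.45 -0.51  1.93  0.27  1.28 -2.12]
cup_hi [ 0.466 -0.262  0.288] [-0.62 -0.13  1.48  0.08  1.54 -1.89]
cup [ 0.466 -0.262  0.153] [-0.62 -0.08  1.71  0.09  1.27 -1.91]
cupback [ 0.441 -0.254  0.249] [-0.64 -0.2   1.62  0.09  1.47 -1.91]
```

```bash
cat > s1.py <<'E'
from h import *
L=np.radians(15)
p,q=tcp((.36,.2,.38),lean=L); arm.movep(p,q); st('way')
g=rack(.109,YF,ZG); p,q=tcp(g,lean=L,back=.11); arm.movep(p,q)
lin(g,.12,lean=L); st('at dipper')
close(60); st('closed')
lin(g+[0,0,.024],.06,lean=L); arm.hold(.2); st('lifted')
f=grab('scene'); np.savez('f_s1.npz',**f,w=cloud(f)); t=grab('top')
cv2.imwrite('pics/s1.png',np.hstack([cv2.resize(f['pixels'][120:280,170:370],(480,384)),cv2.resize(t['pixels'][110:230,160:320],(320,384))[:, :]]))
E
python3 s1.py
```

```text
way t1.6 tcp [0.3658 0.2009 0.3573] F [-1.   0.1  0.4] T [ 0.06  0.13 -0.  ] grip 1.000
at dipper t3.9 tcp [ 0.5268 -0.0955  0.2184] F [ 0.4 -1.2  0.8] T [0.03 0.11 0.01] grip 1.001
closed t4.3 tcp [ 0.5269 -0.0953  0.2183] F [-0.6  1.4  4.3] T [0.15 0.   0.04] grip 0.600
lifted t5.1 tcp [ 0.5263 -0.0953  0.2407] F [ 0.2 -0.8 -0.7] T [-0.05  0.21  0.05] grip 0.595
```

View pics/s1.png

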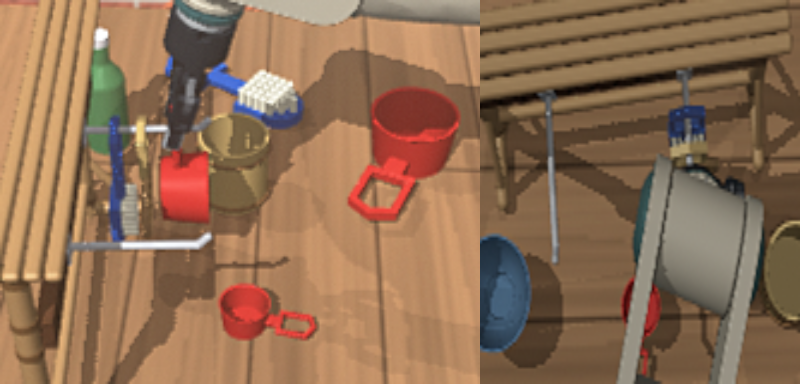

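The dipper is gripped at 51 mm and hangs level at (185,185) in the crop. The strainer and brush are undisturbed. Carrying it over now.

```bash
cat > s2.py <<'E'
from h import *
L=np.radians(15); U=[0,0,.028]; D=.068
lin(rack(.109,YF,ZG)+U,.1,lean=L)
lin(rack(.190,YF,ZG)+U,.12,lean=L); st('out')
lin(rack(.190,YS,ZG)+U,.18,lean=L); st('across'); arm.hold(.3)
f=grab('scene'); 
lin(rack(D,YS,ZG)+U,.08,lean=L); st('in')
lin(rack(D,YS,ZG)+[0,0,.002],.05,lean=L); arm.hold(.2); st('down')
f2=grab('scene')
cv2.imwrite('pics/s2.png',np.hstack([cv2.resize(x['pixels'][150:290,190:330],(400,400),interpolation=cv2.INTER_CUBIC) for x in (f,f2)]))
E
python3 s2.py
```

```text
out t6.2 tcp [ 0.4461 -0.1016  0.2453] F [ 0.1  0.  -0.7] T [0.01 0.14 0.04] grip 0.596
across t7.5 tcp [0.4308 0.0934 0.2452] F [-0.2 -0.2 -1.5] T [-0.02  0.21 -0.  ] grip 0.597
in t9.5 tcp [0.5522 0.1032 0.2454] F [ 0.3  0.5 -1.5] T [-0.03  0.15 -0.02] grip 0.593
down t10.4 tcp [0.5524 0.1031 0.2191] F [-1.   0.3 -2. ] T [-0.03  0.16 -0.01] grip 0.601
```

View pics/s2.png

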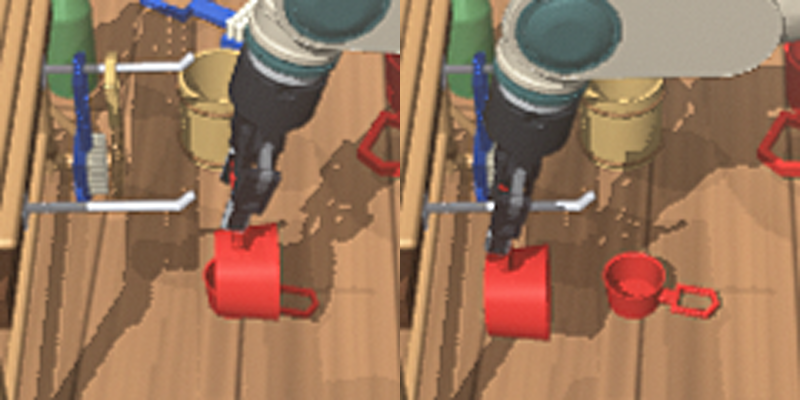

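The dipper is on the spare rod and upright at (517,290). I seat it fully, release and retract, then take the strainer.

```bash
cat > s3.py <<'E'
from h import *
L=np.radians(15); D=.068
for dz in (.0,-.002,-.004):
    lin(rack(D,YS,ZG)+[0,0,dz],.03,lean=L); s=sensors.read_state(); st('lower')
    if s['wrist_force'][2]>0.3: break
release(); arm.hold(.2); st('rel')
lin(rack(D,YS,ZG)+[0,0,dz],.12,lean=L,back=.11)
g=rack(.0705,YF,ZG); p,q=tcp(g+[-.02,0,.02],lean=L,back=.13); arm.movep(p,q)
lin(g,.12,lean=L,back=.09); 
f2=grab('scene')
lin(g,.1,lean=L); st('at strainer')
close(60); st('closed')
lin(g+[0,0,.028],.06,lean=L); arm.hold(.2); st('lifted')
f=grab('scene')
cv2.imwrite('pics/s3.png',np.hstack([cv2.resize(x['pixels'][150:290,190:330],(400,400),interpolation=cv2.INTER_CUBIC) for x in (f2,f)]))
E
python3 s3.py
```

```text
lower t10.7 tcp [0.5528 0.1033 0.2185] F [-1.9 -0.7  5.6] T [-0.02  0.11  0.01] grip 0.597
rel t11.3 tcp [0.5524 0.1032 0.2172] F [-0.4 -0.6  1.1] T [0.01 0.06 0.  ] grip 0.996
at strainer t15.0 tcp [ 0.5652 -0.0925  0.2183] F [-0.3 -0.2  0.2] T [ 0.    0.14 -0.02] grip 0.999
closed t15.4 tcp [ 0.5653 -0.0923  0.2182] F [-1.3  1.5  3.1] T [ 0.14 -0.01  0.08] grip 0.598
lifted t16.2 tcp [ 0.5647 -0.0924  0.2447] F [ 0.2 -0.4 -1.4] T [-0.05  0.21  0.06] grip 0.598
```

View pics/s3.png

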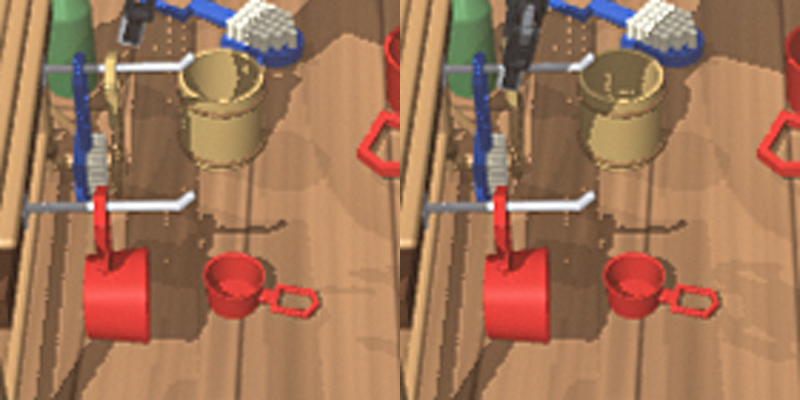

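The dipper hangs well on the spare hook at (103,200), and the strainer is gripped and lifted. Moving it to 122 mm out on the spare hook.

```bash
cat > s4.py <<'E'
from h import *
L=np.radians(15); U=[0,0,.028]; D=.122
lin(rack(.19,YF,ZG)+U,.12,lean=L); st('out')
lin(rack(.19,YS,ZG)+U,.18,lean=L); arm.hold(.3); st('across')
lin(rack(D,YS,ZG)+U,.06,lean=L); st('in')
for dz in (.004,.002,0,-.002,-.004):
    lin(rack(D,YS,ZG)+[0,0,dz],.04,lean=L); s=sensors.read_state(); st('lower')
    if s['wrist_force'][2]>1.5: break
release(); arm.hold(.2); st('rel')
lin(rack(D,YS,ZG)+[0,0,dz],.12,lean=L,back=.11)
g=rack(.0365,YF,ZG); p,q=tcp(g+[-.04,0,.04],back=.12); arm.movep(p,q); st('above')
f=grab('scene'); np.savez('f_s4.npz',**f,w=cloud(f)); t=grab('top')
cv2.imwrite('pics/s4.png',np.hstack([cv2.resize(f['pixels'][150:290,190:330],(400,400),interpolation=cv2.INTER_CUBIC),cv2.resize(t['pixels'][110:230,160:280],(400,400))]))
E
python3 s4.py
```

```text
out t17.4 tcp [ 0.446  -0.1016  0.2452] F [-0.2 -0.1 -1. ] T [-0.03  0.19  0.03] grip 0.595
across t19.0 tcp [0.4308 0.0934 0.2453] F [-0.5 -0.4 -0.7] T [0.04 0.21 0.04] grip 0.599
in t20.2 tcp [0.4984 0.0991 0.2454] F [-0.   0.2 -1.6] T [-0.03  0.14  0.04] grip 0.595
lower t21.0 tcp [0.4986 0.099  0.2215] F [ 0.1  0.3 -1. ] T [-0.02  0.13 -0.03] grip 0.595
lower t21.2 tcp [0.4985 0.099  0.2193] F [-1.2 -0.2 -0.2] T [ 0.03  0.23 -0.03] grip 0.600
lower t21.5 tcp [0.499  0.0991 0.2184] F [-0.3  0.6  5.7] T [0.05 0.09 0.04] grip 0.595
rel t22.1 tcp [0.4985 0.099  0.2172] F [-0.1  0.2  0. ] T [ 0.01  0.08 -0.03] grip 0.999
above t24.0 tcp [ 0.5045 -0.0935  0.3628] F [ 0.2  0.9 -0.1] T [-0.06  0.21  0.02] grip 1.005
```

View pics/s4.png

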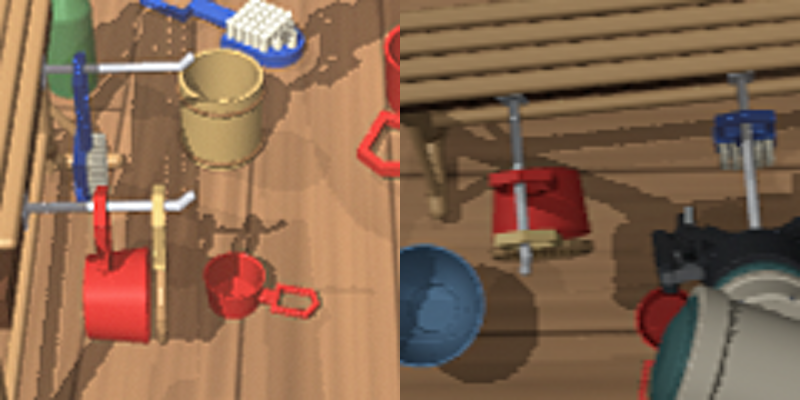

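Both hang on the spare hook: dipper (540,185 top crop), strainer (545,243) in front of it. Only the brush remains on the full hook. Taking the brush with a 30° lean.

```bash
cat > s5.py <<'E'
from h import *
g=rack(.0365,YF,ZG); U=[0,0,.028]
lin(g,.15,back=.11)
lin(g,.1); st('at brush')
close(60); st('closed')
lin(g+U,.06); st('lifted')
lin(rack(.19,YF,ZG)+U,.12); st('out')
lin(rack(.215,YF,ZG)+[0,0,.10],.12); arm.hold(.3); st('high')
f=grab('scene'); t=grab('top')
for n,x in (('s',f),('t',t)): np.savez(f'f_s5{n}.npz',**x,w=cloud(x))
w=cloud(t); p=w[165:225,290:345].reshape(-1,3); p=p[(p[:,2]>.095)&(p[:,2]<.125)]
c,r=cv2.minEnclosingCircle((p[:,:2]*1000).astype(np.float32)); print('cup top',c,r,np.median(p[:,2]))
ws=cloud(f); h=cv2.cvtColor(f['pixels'],cv2.COLOR_BGR2HSV)
p=ws[150:220,225:295].reshape(-1,3); p=p[(p[:,2]>.102)&(p[:,2]<.118)&(np.hypot(p[:,0]-.46,p[:,1]+.261)<.07)]
if len(p): print('cup scene',cv2.minEnclosingCircle((p[:,:2]*1000).astype(np.float32)),len(p))
b=ws[cv2.inRange(h,(105,120,40),(130,255,255))>0]; b=b[(b[:,2]>.12)&(b[:,1]>-.2)]
for z in np.arange(.14,.36,.02):
    k=abs(b[:,2]-z)<.01
    if k.sum()>3: print('brush z %.2f'%z,np.round(np.median(b[k],0),4),k.sum())
cv2.imwrite('pics/s5.png',np.hstack([cv2.resize(f['pixels'][120:280,190:350],(400,400),interpolation=cv2.INTER_CUBIC),cv2.resize(t['pixels'][110:270,200:360],(400,400))]))
E
python3 s5.py
```

```text
at brush t25.9 tcp [ 0.6045 -0.0895  0.2205] F [-0.4  0.8 -0.1] T [-0.02  0.22 -0.04] grip 0.995
closed t26.4 tcp [ 0.6046 -0.0893  0.2205] F [-1.3  1.7  3.4] T [0.18 0.1  0.14] grip 0.595
lifted t27.0 tcp [ 0.6042 -0.0894  0.2474] F [-0.7  0.5 -1.7] T [-0.04  0.38  0.03] grip 0.596
out t28.4 tcp [ 0.4515 -0.1011  0.2475] F [ 0.2 -0.2 -1.2] T [-0.    0.33 -0.05] grip 0.598
high t29.5 tcp [ 0.4264 -0.103   0.319 ] F [-1.1 -0.  -0.7] T [-0.01  0.38 -0.01] grip 0.596
cup top (459.8577880859375, -259.3801574707031) 52.36982727050781 0.10952724272119602
cup scene ((459.389892578125, -256.1379089355469), 52.95279312133789) 111
brush z 0.18 [ 0.4218 -0.0752  0.1875] 4
brush z 0.20 [ 0.4233 -0.0747  0.1999] 21
brush z 0.22 [ 0.4207 -0.0741  0.2177] 21
brush z 0.24 [ 0.423  -0.0897  0.242 ] 63
brush z 0.26 [ 0.4161 -0.0943  0.2606] 17
brush z 0.28 [ 0.4177 -0.0932  0.2757] 8
brush z 0.30 [ 0.416  -0.0776  0.3005] 14
brush z 0.32 [ 0.4207 -0.1191  0.321 ] 8
```

View pics/s5.png

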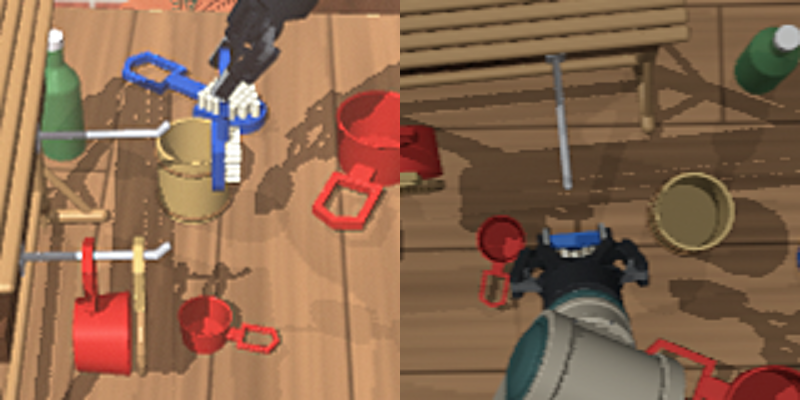

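The brush hangs plumb in the grip (225,165). The cup rim reads 110 mm high, 105 mm across, centred at (0.460, −0.2585). I move above the cup, tilting the brush 15° so it will rest against the far rim, and check the alignment.

```bash
cat >> h.py <<'E'
CUP=np.array([.4598,-.2585]); YC=-.35; LC=np.radians(15); TI=np.radians(15)
def cupg(toez,x0=.004):
    e=np.array([np.cos(YC),np.sin(YC),0]); return np.r_[CUP,toez]+e*x0+.17*(e*np.sin(TI)+[0,0,np.cos(TI)])
E
cat > s6.py <<'E'
from h import *
lin(cupg(.15),.15,lean=LC,yaw=YC); arm.hold(.3); st('over')
f=grab('scene'); t=grab('top'); 
for n,x in (('s',f),('t',t)): np.savez(f'f_s6{n}.npz',**x,w=cloud(x))
e=np.array([np.cos(YC),np.sin(YC)]); l=np.array([-e[1],e[0]])
ws=cloud(f); h=cv2.cvtColor(f['pixels'],cv2.COLOR_BGR2HSV)
b=ws[cv2.inRange(h,(105,120,40),(130,255,255))>0]; b=b[(b[:,2]>.13)&(np.hypot(b[:,0]-.46,b[:,1]+.2585)<.12)]
d=b[:,:2]-CUP
for z in np.arange(.15,.35,.02):
    k=abs(b[:,2]-z)<.01
    if k.sum()>3: print('z %.2f'%z,'along',np.round(np.percentile(d[k]@e,[5,50,95]),3),'side',np.round(np.percentile(d[k]@l,[5,50,95]),3),k.sum())
cv2.imwrite('pics/s6.png',np.hstack([cv2.resize(f['pixels'][100:220,220:340],(400,400),interpolation=cv2.INTER_CUBIC),cv2.resize(t['pixels'][140:260,250:370],(400,400))]))
E
python3 s6.py
```

```text
over t31.3 tcp [ 0.5104 -0.2768  0.2923] F [-0.6 -0.3 -2.1] T [ 0.04  0.12 -0.03] grip 0.594
z 0.17 along [0.007 0.014 0.024] side [0.015 0.028 0.031] 18
z 0.19 along [0.017 0.023 0.03 ] side [0.026 0.028 0.032] 19
z 0.21 along [0.022 0.03  0.035] side [0.004 0.027 0.032] 29
z 0.23 along [0.02  0.024 0.031] side [-0.005  0.008  0.022] 27
z 0.25 along [0.023 0.028 0.034] side [0.002 0.008 0.012] 23
z 0.27 along [0.028 0.035 0.041] side [-0.017  0.006  0.026] 36
z 0.29 along [0.034 0.039 0.044] side [-0.019  0.022  0.028] 20
```

View pics/s6.png

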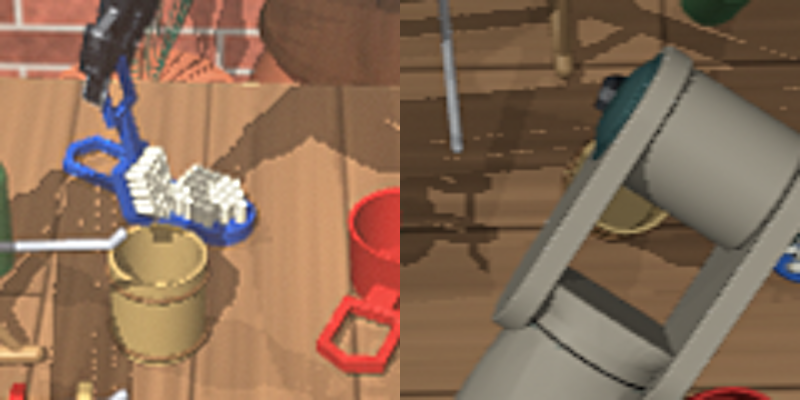

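The brush is tilted as planned, its head edge at +28 mm beside the cup centre (so centred) and its along-offset as predicted. Lowering under force watch.

```bash
cat > s7.py <<'E'
from h import *
k=dict(lean=LC,yaw=YC)
lin(cupg(.03),.08,**k); st('in'); b=sensors.read_state()['wrist_force'][2]
for z in np.arange(.026,.002,-.002):
    lin(cupg(z),.03,**k); s=sensors.read_state()['wrist_force']
    if s[2]>b+2.5 or np.hypot(*s[:2])>6: break
st('floor z%.3f'%z)
f=grab('scene'); cv2.imwrite('pics/s7.png',cv2.resize(f['pixels'][100:220,220:340],(400,400),interpolation=cv2.INTER_CUBIC))
E
python3 s7.py
```

```text
in t33.1 tcp [ 0.5105 -0.277   0.1721] F [-2.2  1.8 -1.9] T [0.32 0.52 0.01] grip 0.595
floor z0.012 t35.1 tcp [ 0.5106 -0.277   0.1541] F [-1.8  0.5  1.1] T [0.34 0.55 0.05] grip 0.596
```

View pics/s7.png

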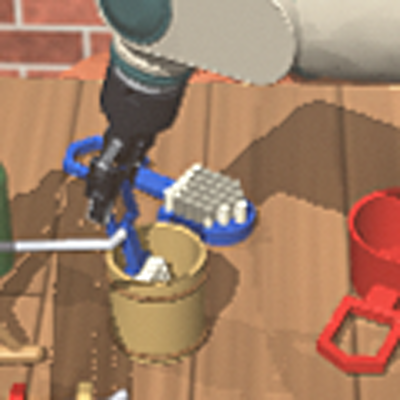

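Floor contact came at toe height 12 mm, as predicted (11.6). Releasing and withdrawing.

```bash
cat > s8.py <<'E'
from h import *
k=dict(lean=LC,yaw=YC)
release(); arm.hold(.3); st('rel')
lin(cupg(.012),.08,back=.09,**k); st('back')
p,q=tcp(cupg(.012)+[-.12,.04,.12],back=.09,**k); arm.move_l(p,q,max_speed=.15)
arm.goto_joints([1.241,-.2,1.401,0,1.689,-.07]); arm.hold(.5); st('away')
f=grab('scene'); t=grab('top'); w=cloud(t); ws=cloud(f)
def circ(n,b,zl,zh):
    p=w[int(b[1]*.64):int(b[3]*.64),int(b[0]*.64):int(b[2]*.64)].reshape(-1,3); p=p[(p[:,2]>zl)&(p[:,2]<zh)]; print(n,cv2.minEnclosingCircle((p[:,:2]*1000).astype(np.float32)))
circ('cup',(460,270,530,340),.1,.12);circ('bowl',(225,280,300,350),.04,.07);circ('bottle',(500,170,580,240),.05,.22);circ('pot',(160,185,210,235),.07,.1)
h=cv2.cvtColor(f['pixels'],cv2.COLOR_BGR2HSV); b=ws[cv2.inRange(h,(105,120,40),(130,255,255))>0]; b=b[(b[:,2]>.13)&(np.hypot(*(b[:,:2]-CUP).T)<.15)]
for z in np.arange(.13,.21,.02):
    m=abs(b[:,2]-z)<.01
    if m.any(): print('brush z %.2f'%z,np.round(b[m].mean(0)[:2]-CUP,3))
print('brush top',b[:,2].max())
cv2.imwrite('pics/s8.png',np.hstack([cv2.resize(f['pixels'][110:290,180:360],(400,400),interpolation=cv2.INTER_CUBIC),cv2.resize(t['pixels'][95:275,150:330+0],(400,400))]))
E
python3 s8.py
```

```text
rel t35.9 tcp [ 0.5105 -0.277   0.154 ] F [0.8 0.2 0.4] T [0.05 0.11 0.01] grip 1.000
back t37.2 tcp [ 0.4885 -0.2689  0.2401] F [ 0.4 -0.4 -0.1] T [0.03 0.06 0.02] grip 1.000
away t41.6 tcp [0.1273 0.4858 0.3611] F [-0.  -0.2 -0.1] T [-0.09  0.05 -0.01] grip 1.002
cup ((459.99639892578125, -259.8403015136719), 49.665672302246094)
bowl ((448.8307800292969, 231.29710388183594), 61.763179779052734)
bottle ((657.822998046875, -365.219970703125), 33.08765411376953)
pot ((667.569091796875, 384.3877868652344), 42.993927001953125)
brush z 0.13 [-0.02   0.005]
brush z 0.15 [-0.016  0.016]
brush z 0.17 [-0.019  0.017]
brush z 0.19 [-0.027  0.01 ]
brush top 0.19812944665896356
```

View pics/s8.png

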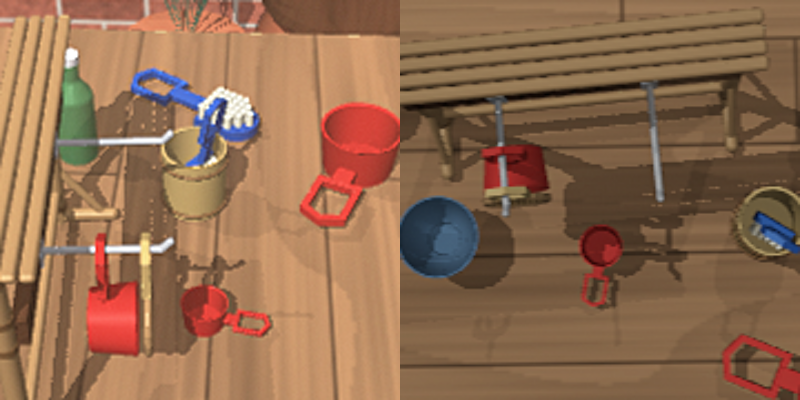

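The brush stands head down in the cup, leaning on its rim. The dipper and strainer hang on the spare hook, and nothing else has moved. Handing in.

```bash
python3 -c "
from h import *
st('end'); print(order.hand_in())"
```

```text
end t41.7 tcp [0.1273 0.4858 0.361 ] F [ 0.2 -0.7  0.6] T [-0.12  0.02  0.03] grip 1.000
the job is handed in; nothing more can be done
None
```

The job is done and handed in at 41.7 s on the robot's clock. I moved the dipper, then the strainer, to the spare hook. I then lowered the brush head down into the bamboo cup until it touched the floor, released it and drew the arm clear.

- **Hooks:** the last pictures show the dipper and strainer hanging on the spare hook and the full hook empty.
- **Brush:** it stands head down in the cup, top at about 198 mm. I tilted it toward the far rim before letting go. After release it settled leaning toward the robot's side of the rim instead, still inside the cup.
- **Left alone:** the bowl, bottle, pot and cup measured within about 2 mm of where they started. That is within the calibration error.
- **Forces:** the highest wrist force I read was about 6 N.
- **Not checked:** I did not measure the brush's exact lean angle. Hand-in gave no verdict.

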